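# Seat a well plate on the shaker and snap its toggle clamp shut

### The arm

A 7-joint arm with a two-finger parallel gripper is mounted at the origin on a cart in front of the work surface, level with it; the furniture and walls round the work are solid. World frame = base frame: x ahead of the robot, y to its left, z up, the work surface at z = 0. Lengths are in m, angles in rad, forces in N, time in s.
With the tool pointing down it reaches from about 0.425 to 0.875 m from the base axis. Payload 4.7 kg.
Tool frame: the origin (TCP) lies midway between the tips of the shut fingers; the grasp point (between the pads) lies 19 mm behind it (ctrl.grip_point_offset is the distance from the TCP to the grasp point, in m); z points along the fingers, y is the line along which they close (so a half turn about z gives the same grasp; the last joint's range is limited). The gripper opens to 87 mm and grips with 3 to 60 N. Pads are 19 mm wide; open, the fingers measure 117 mm over their backs; the gripper's body (75 mm by 190 mm) begins 51 mm behind the grasp point.
Start: joints at [1.262, 0.321, -0.07, 1.45, 0.023, 1.371, -0.057], TCP at [0.206, -0.616, 0.201] pointing down, gripper open.
Joint ranges: [-2.86, 2.86], [-0.3, 2.09], [-1.38, 1.24], [0.06, 2.45], [-1.56, 4.7], [0.09, 2.05], [-2.69, 2.69]. Speed limits (rad/s): [2.57, 2.57, 3.14, 3.14, 3.14, 3.14, 3.14].

### API

Orientations are given as a rotation vector (axis times angle).
In Python, from bench import ctrl gives the robot as it stands.
- The arm moves only by the tool move_arm, never from a script. Its argument "increments" is text: rows parted by semicolons, each of 7 numbers parted by spaces: the shift along the world's x, y, z in mm, then the turn, a rotation vector about the world's x, y, z in degrees, then the closure in counts, from 0 (fully open) to 255 (shut). A call has exactly 8 rows; each row shifts and turns the commanded pose from where the row before left it; what a row does not reach is not made up. A row lasts 1/12 s, in which the tool goes at most 41.7 mm and 7.16 degrees, less where a joint would pass 70% of its speed; a pose out of reach is approached as far as the arm can. A call with a gripper value outside its range is refused whole. The fingers move at their own pace and stop on an object; "grip_force" is the grip in N (left out, the last holds). Time passes only in rows, so rows that do not move let the fingers close, or fill a call up. It gives the time, the measured TCP pose, the force, the opening and the grip force at its end, in the units of the state.
- ctrl.get_state(): the state, without advancing time (a new reading comes with each control period).
- ctrl.get_image(name): name is "scene" or "side" or "wrist"; returns a dict with "frame" (384x512x3 uint8, red, green, blue), "depth" (384x512 float32, m along the optical axis (not along the pixel's ray), 0 where there is no reading), "fx", "fy", "cx", "cy" (pixels), "position" and "orientation" of the camera in the world. Camera axes: x right, y down, z forward; pixel columns grow to the right and rows downward; lengths in m; the calibration is good to about 2 mm. A picture is of the moment at which its call begins.
- ctrl.close_job(): hands the job in; it is judged then, once.
Trained networks look in a picture, given as the dict that the camera call returned (one of the last four; its "shot" number tells which), for a name from the list of things; names that differ only in an ending like _2 or _b are one class to them, and where a whole thing is asked for, a point or a joint stands for the part that bears it (a point fixed in the world has none). Each returns a list of dicts, best first, with "score" (0 to 1); they miss things now and then, are a little off and sometimes report something else, mostly with a low value. They report only what shows in the picture. A call takes as long as a camera call.
- ctrl.find_in(target, picture): "centre" ([x, y, z] in m, in world coordinates, good to about 4 mm: the middle of the surface that is visible of it).
- ctrl.silhouettes(target, picture): "region" (384x512 bool, what is visible of it).
The state is a dict: "time": time; "joint_positions": joint angles; "qd": joint speeds; "joint_torque": joint torques, N m; "position": TCP position; "tool_rot": TCP orientation; "ft_force": force on the tool from outside, world axes, zero at the start; "torque": the same for the moment, N m; "grip_width": opening from 0.0 (shut) to 1.0 (fully open); "grip_force": force on a finger pad.
Only numpy, scipy, OpenCV 4.12 (cv2) and the standard library are available. Lean on these libraries where they do the work, as an engineer would, in place of code of your own. Each camera call takes 0.05 s, during which the arm holds its last target. There are 200 camera calls.

### The job

Get the bench shaker ready to run: with closed fingertips, slide the clear well plate that lies on the shaker's dark block towards the back until it is fully home against the end stop. Only then push the clamp's upright lever outward, away from the plate, and down until it snaps past its dead point and stays locked, with the plate held square against the side rail. Only push: do not pick up or tip the plate, and leave the things round the shaker where they are.

Things in the scene. Friction and masses are not known exactly. Their poses are not given: they have to be found in the camera images.
- nest_home (a point): Where the plate's centre (half-way up) lies when it is fully home; fixed on the shaker. Axes: x from the front panel to the back, y to the shaker's left, z up. The shaker is a white box 210 (x) x 240 (y) mm, centre 20 mm in -x and 62 mm in -y of here. Its dark block, on which the plate slides, has its top 79 mm above the bench and runs from x -82 to +74, y -48 to +52 mm from here.
- end_stop (a point): Middle of the front face of the aluminium end stop across the back of the block, 64 mm in +x of nest_home; 66 mm wide (y), 10 mm thick, 10 mm high above the block. A side rail, 9 mm thick and 10 mm high, runs along the block's left side, its face 43 mm in +y of nest_home (x -78 to +62). Axes as nest_home.
- plate_mid (a point): Centre (half-way up) of the clear 96-well plate, 128 x 86 x 15 mm, 60 to 135 g, loose on the block, long side along the shaker's x (its own y axis points along the shaker's +x). It starts 15 to 32 mm short of the end stop, 4 to 8 mm off the side rail and up to 3 degrees askew; its front edge lies near the block's front edge or sticks out past it by up to 14 mm.
- clamp_pivot (a point): The lever's pivot, fixed: 86.5 mm above the bench, 129.5 mm in -y of nest_home at the same x; axes as nest_home. The clamp stands on the shaker to the right of the block, its foot on a platform 55 mm above the bench. As the lever is swung over, a pad 28 x 12 mm on its plunger comes out towards +y and presses the middle of the plate's right long side, pushing the plate on to the side rail.
- lever_grip (a point): Middle of the lever's black grip, 58 mm from the pivot; moves with the lever. The grip is 22 mm wide (along the shaker's x), 13 mm thick, 50 mm long; its far end is 83 mm from the pivot. Open, the lever stands upright or leans outward a little; it swings in the shaker's y-z plane outward (towards -y, away from the plate) and down until it lies nearly level, 87 mm above the bench.
- clamp_lever (a joint): Lever angle, rad: 0 upright (open), starts at 0 to 0.35, grows as it swings outward and down (pi/2 minus the value above level). Dead point 1.30, locked stop 1.50. Free to about 0.8, then the pad meets the plate and pushes back, up to about 6 N at the grip. Let go short of the dead point it stops or springs back; past it it snaps to 1.50 by itself and stays.
- dish: Bystander, not to be moved: the flat round reddish dish 64 mm across, 15 mm high, left of the shaker; origin at the centre of its underside.
- timer: Bystander, not to be moved: the small square white timer, 66 x 66 x 19 mm, to the right of the shaker near its front; origin at the centre of its underside.
- beaker: Bystander, not to be moved: the empty clear plastic beaker, 64 mm across, 74 mm high, at the right edge of the bench; origin at the centre of its underside.
- bottle: Bystander, not to be moved: the clear screw-cap bottle, 56 mm across, 102 mm high, behind the beaker; origin at the centre of its underside.
- marker: Bystander, not to be moved: the marker pen, 132 x 12 x 13 mm, lying to the left; origin at the centre of its underside.
- forceps: Bystander, not to be moved: the steel forceps, 116 x 16 x 8 mm, lying along the left side of the shaker; origin at the centre of its underside.

How it is judged:
By the outcome, as a careful person would: the job done as asked, in the order asked, and still so for the second after the job is handed in, with the robot touching nothing.
It also fails if it takes over 48 s, if anything falls off the work surface, if the arm or the gripper's body presses on something with over 40 N, if the wrist force passes 120 N, or if a joint passes its speed limit or range.

## Working session

There is one attempt and no reset: what is moved stays moved. The work goes in short steps, Python scripts to look and compute and a tool call to move; the robot and the scene stay as the last step left them, time stands still between calls to the robot, and variables do not carry over. Pictures are saved under pics/ and viewed, at most 10 in all, crops included, and the job is handed in when it is done.

Besides the shell and the picture viewer there is one more tool, called after "Call:" as name(argument=value, ...) on one line, values as JSON. move_arm: Moves the arm, as the interface text tells. Its arguments: {"type":"object","properties":{"increments":{"type":"string"},"grip_force":{"type":"number"}},"required":["increments"]}

```bash
mkdir -p pics
cat > h.py <<'E'
import numpy as np,cv2
from scipy.spatial.transform import Rotation as R
from bench import ctrl
def rot(o):
    o=np.array(o,float)
    return o if o.shape==(3,3) else (R.from_rotvec(o).as_matrix() if o.size==3 else R.from_quat(o).as_matrix())
def cloud(p):
    d=p["depth"];v,u=np.mgrid[:384,:512]
    c=np.stack([(u-p["cx"])/p["fx"]*d,(v-p["cy"])/p["fy"]*d,d],-1)
    return c@rot(p["orientation"]).T+np.array(p["position"])
def save(p,n): cv2.imwrite(f"pics/{n}.png",p["frame"][:,:,::-1])
E
python3 - <<'E'
from h import *
ims=[]
for n in ["scene","side"]:
    p=ctrl.get_image(n);print(n,np.round(p["position"],3),np.round(p["orientation"],3))
    ims.append(p["frame"]);np.savez(n+".npz",c=cloud(p))
    for t in ["plate_mid","lever_grip","end_stop","clamp_pivot","nest_home","timer","beaker","bottle"]:
        for r in ctrl.find_in(t,p)[:1]: print(t,np.round(r["centre"],3),round(r["score"],2))
a=np.hstack(ims);cv2.imwrite("pics/a.png",cv2.resize(ims[0],(800,600))[:,:,::-1]);cv2.imwrite("pics/b.png",cv2.resize(ims[1],(800,600))[:,:,::-1])
s=ctrl.get_state();print(s["time"],s["position"],s["tool_rot"])
E
```

```text
scene [-0.097  0.537  1.064] [-1.062  2.439 -1.013]
plate_mid [ 0.59  -0.12   0.086] 0.74
end_stop [ 0.549 -0.179  0.052] 0.57
clamp_pivot [ 0.552 -0.177  0.051] 0.8
nest_home [ 0.546 -0.18   0.053] 0.59
timer [ 0.457 -0.319  0.02 ] 0.71
beaker [ 0.576 -0.42   0.05 ] 0.75
bottle [ 0.659 -0.405  0.059] 0.54
side [ 0.295 -1.3    0.679] [-1.992  0.188 -0.138]
plate_mid [ 0.584 -0.138  0.09 ] 0.84
lever_grip [ 0.59  -0.262  0.14 ] 0.72
clamp_pivot [ 0.571 -0.258  0.055] 0.86
nest_home [ 0.574 -0.26   0.055] 0.83
timer [ 0.464 -0.336  0.013] 0.84
beaker [ 0.58  -0.444  0.049] 0.63
bottle [ 0.658 -0.441  0.057] 0.98
0.9 [ 0.2061535  -0.61646003  0.20058161] [ 3.10068373e+00  5.04820865e-01 -1.13710236e-04]
```

View pics/a.png

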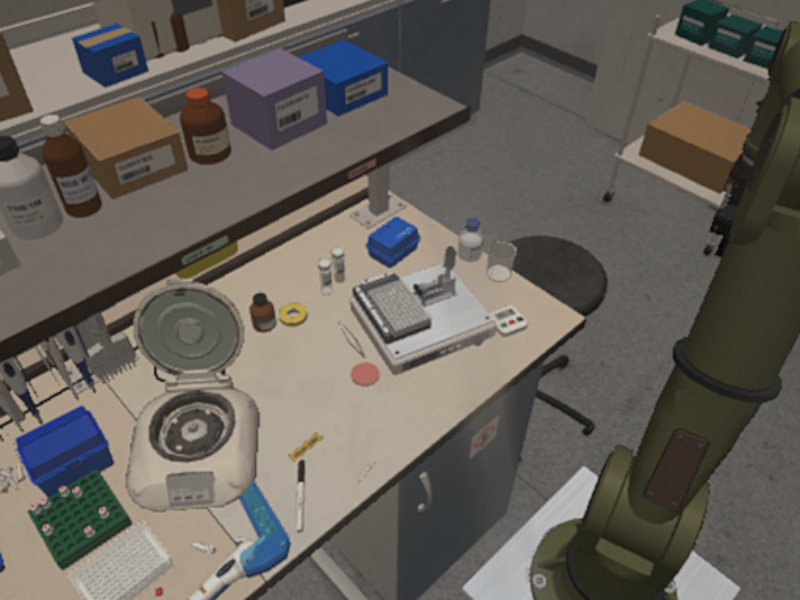

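View pics/b.png

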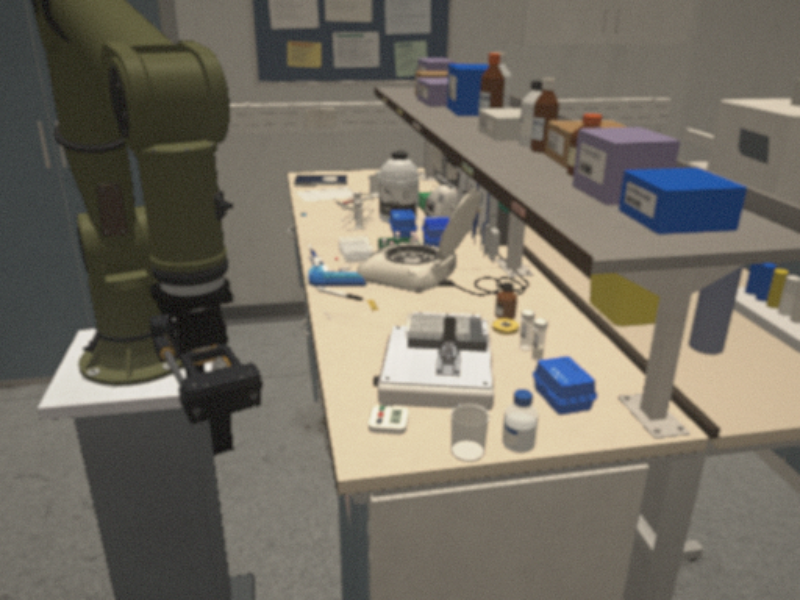

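Run:
```python
from h import *
for n in ["scene","side"]:
    c=np.load(n+".npz")["c"].reshape(-1,3)
    m=(c[:,0]>.38)&(c[:,0]<.78)&(c[:,1]>-.36)&(c[:,1]<.03)
    c=c[m]
    for lo,hi,nm in [(.045,.064,"plat"),(.07,.11,"plate/blk"),(.11,.2,"lever")]:
        q=c[(c[:,2]>lo)&(c[:,2]<hi)]
        if nm!="lever":
            # raster, take biggest blob
            g=np.zeros((220,220),np.uint8);ij=((q[:,:2]-[.36,-.38])/.002).astype(int);g[ij[:,0],ij[:,1]]=255
            g=cv2.morphologyEx(g,cv2.MORPH_CLOSE,np.ones((5,5)));k,l,st,_=cv2.connectedComponentsWithStats(g)
            b=1+st[1:,4].argmax();pts=np.argwhere(l==b).astype(np.float32)*.002+[.36,-.38]
            r=cv2.minAreaRect(pts.astype(np.float32));print(n,nm,r,np.median(q[:,2]))
        else: print(n,nm,len(q),q.mean(0),q.min(0),q.max(0))
    s=c[c[:,0]>0]
    hs=np.load(n+".npz")["c"].reshape(-1,3);o=hs[(hs[:,2]>.25)&(hs[:,0]>.4)&(hs[:,0]<1)&(hs[:,1]>-.6)&(hs[:,1]<.2)];print("shelf",len(o),o.min(0) if len(o) else"")
```

```text
scene plat ((0.5653424859046936, -0.1767980307340622), (0.23451055586338043, 0.17341536283493042), 75.52970123291016) 0.05484194748736637
scene plate/blk ((0.5992230772972107, -0.17028461396694183), (0.1962856501340866, 0.16648118197917938), 73.92642211914062) 0.09040070528260918
scene lever 95 [ 0.58211829 -0.25364152  0.1465898 ] [ 0.56909773 -0.26386315  0.11170151] [ 0.59813955 -0.24707627  0.17184252]
shelf 16473 [ 0.72698684 -0.4601913   0.25027046]
side plat ((0.5834192037582397, -0.18752184510231018), (0.23431284725666046, 0.19838619232177734), 74.16761779785156) 0.05319019391089358
side plate/blk ((0.6132688522338867, -0.1298777014017105), (0.10490355640649796, 0.16295219957828522), 74.64986419677734) 0.08744909493066899
side lever 136 [ 0.58346091 -0.26364828  0.14391477] [ 0.57275005 -0.27091694  0.11079171] [ 0.59604806 -0.25541862  0.16826109]
shelf 11685 [ 0.73006886 -0.46388577  0.25014786]
```

Call:
move_arm(increments="0 20 15 0 0 0 255;0 40 10 0 0 0 255;5 40 0 0 0 0 255;10 40 0 0 0 0 255;10 40 0 0 0 0 255;15 38 0 0 0 0 255;15 38 0 0 0 0 255;15 38 0 0 0 0 255")

```text
time: 1.57
position: [0.2765, -0.3206, 0.2258]
tool_rot: [3.1, 0.504, 0.0]
ft_force: [0.5, -0.8, 0.6]
grip_width: 0.477
grip_force: 0.0
```

Call:
move_arm(increments="28 25 7 0 0 -4.2 255;28 25 7 0 0 -4.2 255;28 25 7 0 0 -4.2 255;28 25 7 0 0 -4.2 255;28 25 7 0 0 -4.2 255;28 25 7 0 0 -4.2 255;28 25 7 0 0 -4.2 255;28 25 7 0 0 -4.2 255")

```text
time: 2.23
position: [0.5013, -0.1211, 0.2824]
tool_rot: [3.113, -0.419, 0.002]
ft_force: [0.4, -0.3, -0.4]
grip_width: 0.007
grip_force: 0.0
```

Run:
```python
from h import *
p=ctrl.get_image("wrist");np.savez("wrist.npz",c=cloud(p),f=p["frame"]);cv2.imwrite("pics/c.png",cv2.resize(p["frame"],(800,600))[:,:,::-1])
for t in ["plate_mid","lever_grip","clamp_pivot","timer"]:
    for r in ctrl.find_in(t,p)[:1]: print(t,np.round(r["centre"],3),round(r["score"],2))
s=ctrl.get_state();print(s["time"],s["position"],s["tool_rot"],p["position"],p["orientation"])
```

```text
plate_mid [ 0.597 -0.131  0.092] 0.64
lever_grip [ 0.592 -0.252  0.15 ] 0.67
clamp_pivot [ 0.588 -0.211  0.053] 0.63
timer [ 0.465 -0.318  0.018] 0.69
2.4833 [ 0.49968285 -0.12306759  0.28128056] [ 3.11386603e+00 -4.12053767e-01 -1.45726363e-03] [ 0.57107735 -0.14168343  0.46756812] [ 1.79905331 -2.35637407 -0.31491532]
```

View pics/c.png

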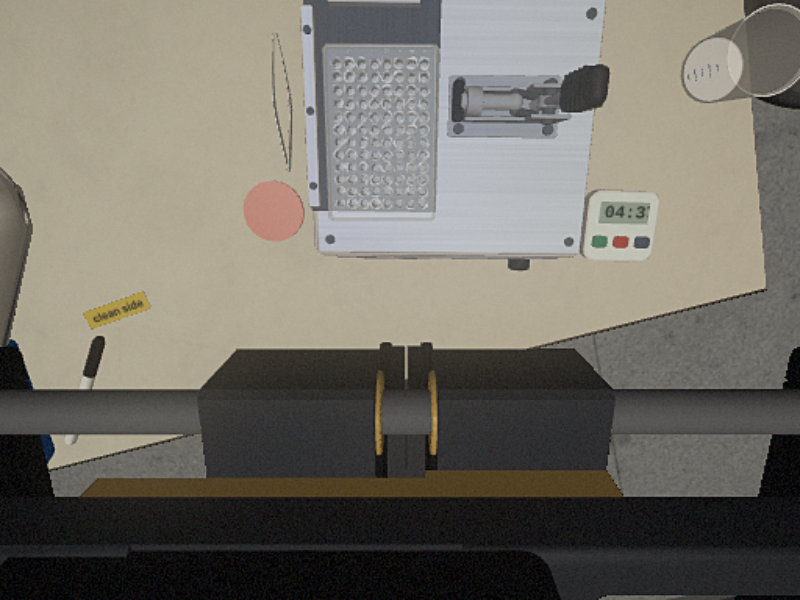

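Run:
```python
from h import *
p=ctrl.get_image("wrist");f=p["frame"]
crop=cv2.resize(f[0:180,180:400],(800,int(180*800/220)),interpolation=cv2.INTER_CUBIC)[:600]
cv2.imwrite("pics/d.png",crop[:,:,::-1])
def w(u,v,z):
    d=rot(p["orientation"])@np.array([(u-p["cx"])/p["fx"],(v-p["cy"])/p["fy"],1]);o=np.array(p["position"]);return (o+d*(z-o[2])/d[2])[:2]
k=1/1.5625
for n,u,v,z in [("pFL",330,214,.085),("pFR",434,217,.085),("pBR",438,46,.094),("pBL",323,46,.094),("railF",319,205,.089),("railB",313,5,.089),("shFL",316,252,.055),("shFR",582,252,.055),("screwL",330,239,.055),("screwR",569,241,.055),("screwBR",592,13,.055),("stop",380,2,.089)]:
    print(n,np.round(w(u*k,v*k,z),4))
```

```text
pFL [ 0.5507 -0.0763]
pFR [ 0.5272 -0.155 ]
pBR [ 0.6435 -0.1866]
pBL [ 0.6645 -0.1082]
railF [ 0.5597 -0.0708]
railB [ 0.6925 -0.1089]
shFL [ 0.5211 -0.0494]
shFR [ 0.4612 -0.2729]
screwL [ 0.5288 -0.0646]
screwR [ 0.4736 -0.2636]
screwBR [ 0.6428 -0.3108]
stop [ 0.6821 -0.1548]
```

View pics/d.png

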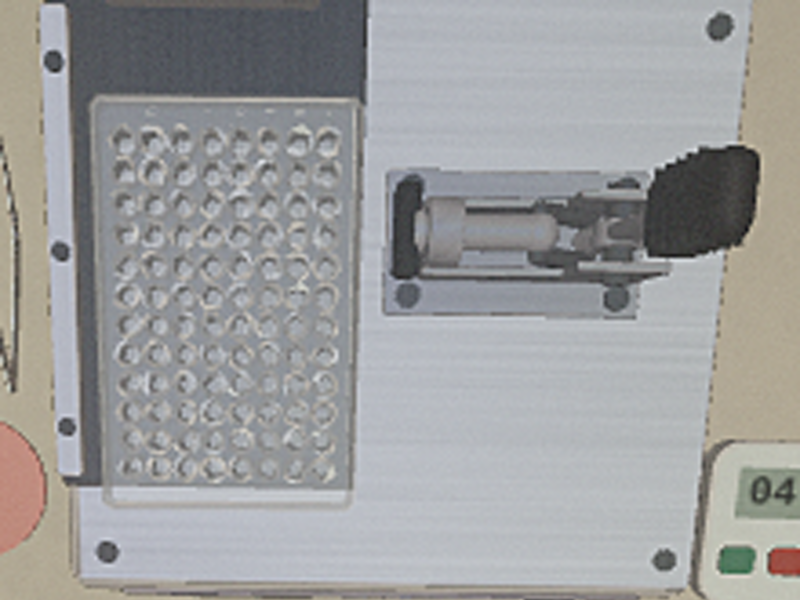

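Call:
move_arm(increments="1 3 -32 0 0 -0.25 255;1 3 -32 0 0 -0.25 255;1 3 -32 0 0 0 255;1 3 -32 0 0 0 255;1 3 -32 0 0 0 255;0 2 -28 0 0 0 255;0 0 -9 0 0 0 255;0 0 0 0 0 0 255")

```text
time: 3.2
position: [0.5022, -0.1065, 0.0822]
tool_rot: [-3.112, 0.429, 0.009]
ft_force: [0.7, 0.8, 0.5]
grip_width: 0.006
grip_force: 0.0
```

Call:
move_arm(increments="7.7 -2.2 1.5 0 0 0 255;9.6 -2.5 0 0 0 0 255;2.9 -0.8 0 0 0 0 255;2.9 -0.8 0 0 0 0 255;2.9 -0.8 0 0 0 0 255;2.9 -0.8 0 0 0 0 255;2.9 -0.8 0 0 0 0 255;2.9 -0.8 0 0 0 0 255")

```text
time: 3.87
position: [0.5401, -0.115, 0.0861]
tool_rot: [3.112, -0.426, -0.0]
ft_force: [0.7, -0.1, -0.4]
grip_width: 0.003
grip_force: 0.0
```

Call:
move_arm(increments="2 -0.6 -0.5 0 0 0 255;2 -0.6 -0.5 0 0 0 255;2 -0.6 -0.5 0 0 0 255;2 -0.6 0 0 0 0 255;2 -0.6 0 0 0 0 255;0 0 0 0 0 0 255;0 0 0 0 0 0 255;0 0 0 0 0 0 255")

```text
time: 4.53
position: [0.5498, -0.1179, 0.0846]
tool_rot: [3.112, -0.426, -0.0]
ft_force: [0.6, 0.5, -0.6]
grip_width: 0.005
grip_force: 0.0
```

Run:
```python
from h import *
p=ctrl.get_image("wrist");f=p["frame"]
cv2.imwrite("pics/e.png",cv2.resize(f,(800,600))[:,:,::-1]);s=ctrl.get_state();print(s["position"],s["ft_force"])
```

```text
[ 0.54977693 -0.11793775  0.08458186] [-0.25756699  0.19135823  0.53462244]
```

View pics/e.png

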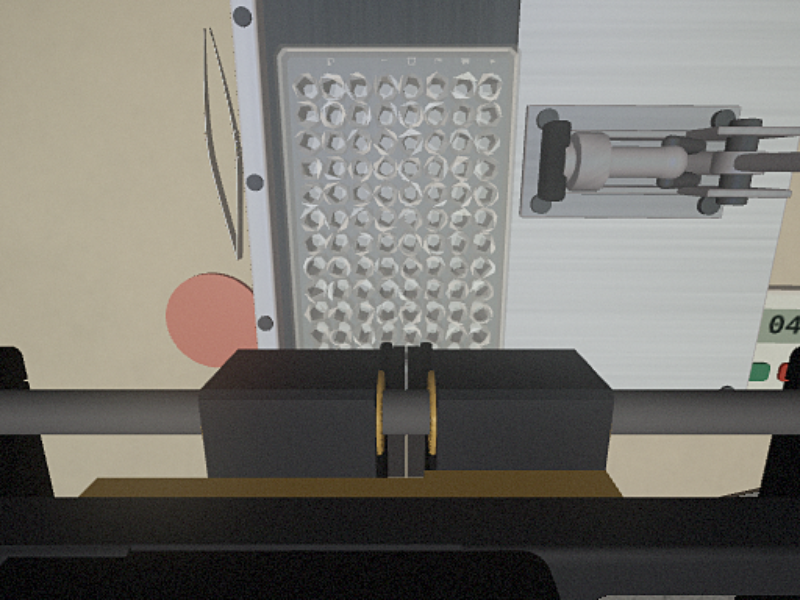

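```bash
cat >> h.py <<'E'
ex=np.array([.963,-.269]);ey=np.array([.269,.963]);home=np.array([.6345,.039])
def sh(p,u,v,z):
    u,v=u/1.5625,v/1.5625
    d=rot(p["orientation"])@np.array([(u-p["cx"])/p["fx"],(v-p["cy"])/p["fy"],1]);o=np.array(p["position"]);q=(o+d*(z-o[2])/d[2])[:2]
    return np.round((np.array([q@ex,q@ey])-home)*1000,1)
E
python3 - <<'E'
from h import *
p=ctrl.get_image("wrist")
print("backL,backR",sh(p,280,48,.094),sh(p,518,48,.094),"pad",sh(p,554,160,.087),"rail",sh(p,271,320,.089),sh(p,257,5,.089))
E
```

```text
backL,backR [37.9 36. ] [ 38.  -43.4] pad [  2.2 -60.4] rail [-59.   47.4] [52.1 44. ]
```

Call:
move_arm(increments="1.5 -0.4 0 0 0 0 255;1.5 -0.4 0 0 0 0 255;1.5 -0.4 0 0 0 0 255;1.5 -0.4 0 0 0 0 255;1 -0.3 0 0 0 0 255;1 -0.3 0 0 0 0 255;0 0 0 0 0 0 255;0 0 0 0 0 0 255")

```text
time: 5.3
position: [0.5579, -0.1201, 0.0845]
tool_rot: [-3.112, 0.426, 0.0]
ft_force: [-0.3, 0.5, -0.3]
grip_width: 0.008
grip_force: 0.0
```

Run:
```python
from h import *
p=ctrl.get_image("wrist");s=ctrl.get_state();t=s["position"]
q=rot(p["orientation"]).T@(np.array(t)-p["position"]);print("tcp px",(q[0]/q[2]*p["fx"]+p["cx"])*1.5625,(q[1]/q[2]*p["fy"]+p["cy"])*1.5625,q, "tcp sh",(np.array([t[:2]@ex,t[:2]@ey])-home)*1000,rot(p["orientation"])[:,2])
cv2.imwrite("pics/f.png",cv2.resize(p["frame"],(800,600))[:,:,::-1])
q=ctrl.get_image("scene");cv2.imwrite("pics/g.png",cv2.resize(q["frame"][160:250,200:350],(800,480),interpolation=cv2.INTER_CUBIC)[:,:,::-1])
q=ctrl.get_image("side");cv2.imwrite("pics/g2.png",cv2.resize(q["frame"][160:280,200:350],(750,600),interpolation=cv2.INTER_CUBIC)[:,:,::-1])
```

```text
tcp px 402.2513596110407 350.1395780758296 [-0.00136381  0.0217106   0.19771581] tcp sh [-64.98834999  -4.58666705] [-0.25361424  0.07175868 -0.96464009]
```

View pics/f.png

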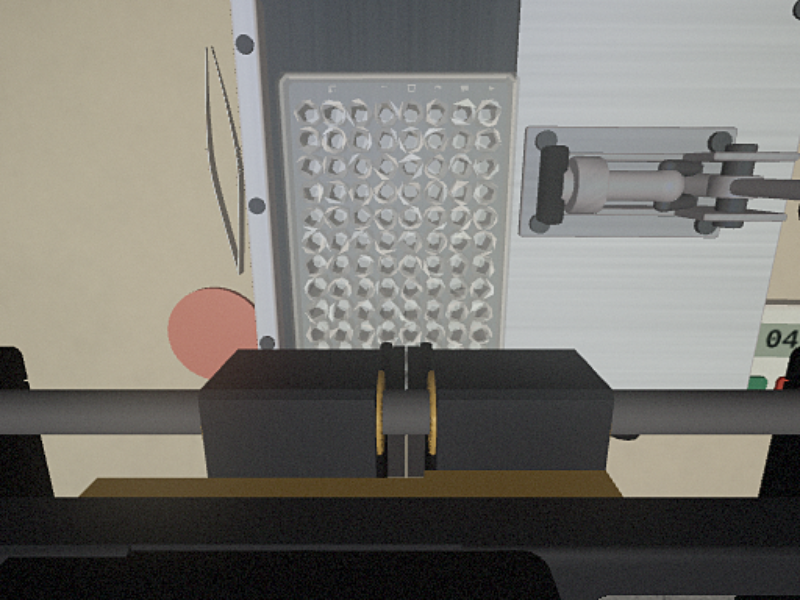

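View pics/g.png

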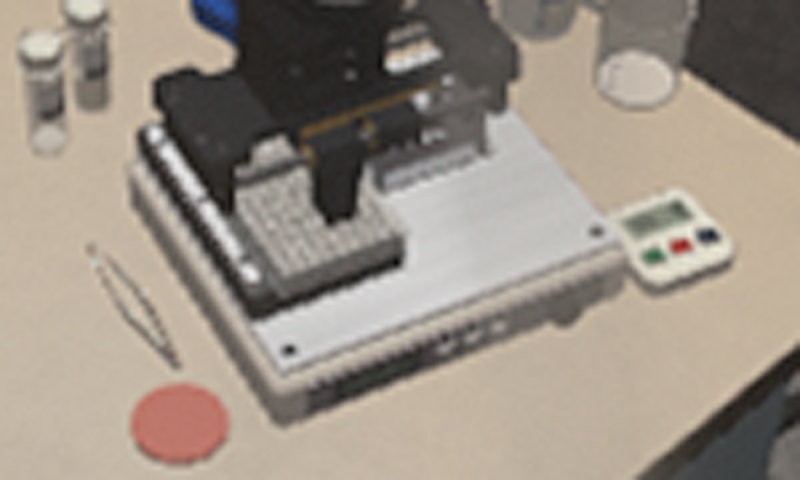

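Run:
```python
from h import *
t=np.array(ctrl.get_state()["position"]);print(t)
for n,(r0,c0,k) in {"scene":(160,200,5.333),"side":(160,200,5)}.items():
    p=ctrl.get_image(n)
    for nm,w in [("tcp",t),("frontmid -64",np.r_[ex*(home[0]-.064)+ey*(home[1]-.005),.0865]),("frontmid -85",np.r_[ex*(home[0]-.085)+ey*(home[1]-.005),.0865])]:
        q=rot(p["orientation"]).T@(w-p["position"]);print(n,nm,((q[0]/q[2]*p["fx"]+p["cx"])-c0)*k,((q[1]/q[2]*p["fy"]+p["cy"])-r0)*k)
    if n=="scene":
        c=cloud(p)
        for v in range(190,216,2): print(v,np.round(c[v,262:268:2],3).tolist())
p=ctrl.get_image("wrist");c=cloud(p)
for v in range(150,236,6): print(v,np.round(c[v,[230,257]],3).tolist())
```

```text
[ 0.55780122 -0.12006452  0.08458402]
scene tcp 327.5865000460818 235.0751893060364
scene frontmid -64 327.59651895668065 231.54413096443102
scene frontmid -85 344.98872743487783 255.32856051260507
190 [[0.527, -0.09, 0.188], [0.525, -0.096, 0.186], [0.521, -0.1, 0.186]]
192 [[0.525, -0.088, 0.183], [0.548, -0.119, 0.145], [0.542, -0.122, 0.147]]
194 [[0.547, -0.11, 0.143], [0.547, -0.118, 0.138], [0.544, -0.124, 0.136]]
196 [[0.549, -0.112, 0.132], [0.545, -0.117, 0.131], [0.543, -0.123, 0.129]]
198 [[0.548, -0.112, 0.124], [0.546, -0.119, 0.121], [0.543, -0.124, 0.12]]
200 [[0.548, -0.112, 0.116], [0.547, -0.119, 0.112], [0.541, -0.122, 0.114]]
202 [[0.548, -0.112, 0.108], [0.554, -0.127, 0.092], [0.549, -0.131, 0.093]]
204 [[0.551, -0.116, 0.093], [0.548, -0.122, 0.091], [0.542, -0.123, 0.095]]
206 [[0.546, -0.111, 0.092], [0.541, -0.114, 0.093], [0.536, -0.118, 0.095]]
208 [[0.539, -0.105, 0.093], [0.536, -0.109, 0.092], [0.536, -0.118, 0.085]]
210 [[0.538, -0.104, 0.085], [0.538, -0.112, 0.08], [0.533, -0.116, 0.081]]
212 [[0.545, -0.11, 0.066], [0.539, -0.113, 0.069], [0.538, -
[... 335 characters left out ...]
 -0.132, 0.094]]
162 [[0.603, -0.116, 0.094], [0.599, -0.131, 0.094]]
168 [[0.598, -0.114, 0.085], [0.595, -0.13, 0.094]]
174 [[0.596, -0.114, 0.094], [0.591, -0.129, 0.093]]
180 [[0.592, -0.113, 0.094], [0.588, -0.128, 0.095]]
186 [[0.588, -0.111, 0.088], [0.585, -0.127, 0.094]]
192 [[0.586, -0.111, 0.095], [0.581, -0.126, 0.093]]
198 [[0.58, -0.108, 0.086], [0.578, -0.126, 0.095]]
204 [[0.578, -0.109, 0.094], [0.574, -0.125, 0.095]]
210 [[0.574, -0.108, 0.093], [0.57, -0.123, 0.095]]
216 [[0.57, -0.106, 0.092], [0.566, -0.122, 0.094]]
222 [[0.567, -0.105, 0.094], [0.568, -0.123, 0.109]]
228 [[0.597, -0.124, 0.187], [0.568, -0.123, 0.118]]
234 [[0.597, -0.124, 0.19], [0.568, -0.123, 0.125]]
```

View pics/g2.png

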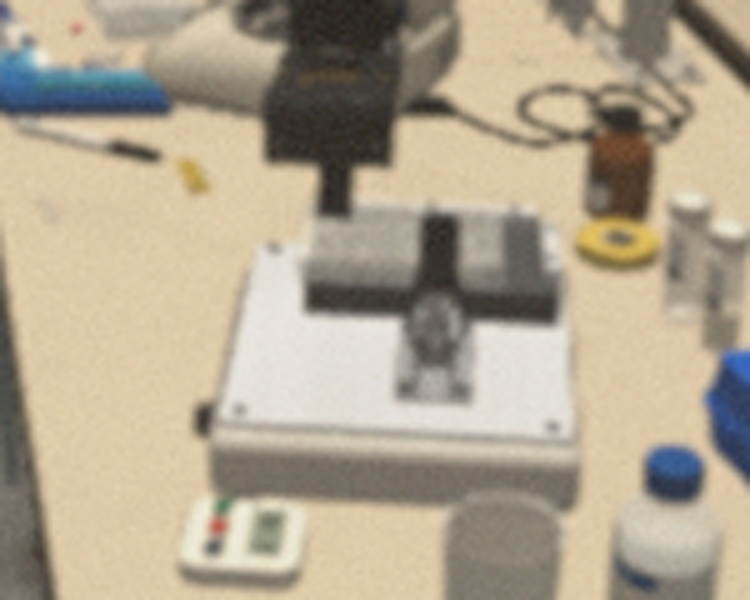

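Call:
move_arm(increments="0 0 10 0 0 0 255;-9.6 2.7 5 0 0 0 255;-9.6 2.7 0 0 0 0 255;-9.6 2.7 0 0 0 0 255;-9.6 2.7 0 0 0 0 255;-9.6 2.7 0 0 0 0 255;-9.6 2.7 0 0 0 0 255;0 0 0 0 0 0 255")

```text
time: 6.27
position: [0.498, -0.1035, 0.0993]
tool_rot: [3.111, -0.426, -0.003]
ft_force: [-0.4, -0.4, 0.1]
grip_width: 0.005
grip_force: 0.0
```

Run:
```python
from h import *
t=np.array(ctrl.get_state()["position"]);print(t)
def S(c): return np.concatenate([c[...,:2]@np.array([ex,ey]).T-home,c[...,2:]],-1)*1000
p=ctrl.get_image("scene");c=S(cloud(p))
m=(abs(c[...,0]+125)<22)&(abs(c[...,1]+4)<30)&(c[...,2]>65)&(c[...,2]<170)
q=c[m];print("scene finger",len(q),"x",np.percentile(q[:,0],[2,98]),"y",np.percentile(q[:,1],[2,98]),"zmin",np.sort(q[:,2])[:6])
p=ctrl.get_image("wrist");c=S(cloud(p))
m=(abs(c[...,0]+112)<14)&(abs(c[...,1]+4)<20)&(c[...,2]>65)&(c[...,2]<170)
q=c[m];print("wrist finger",len(q),np.sort(q[:,2])[:6])
for v in range(60,235,4): print(v,np.round(c[v,[225,257,285]],0).astype(int).tolist())
```

```text
[ 0.49795201 -0.10352775  0.09930259]
scene finger 84 x [-142.63396613 -120.5559785 ] y [-14.6036809    7.13649157] zmin [119.32498318 120.57419353 121.36888324 121.51885331 121.9183908
 121.91873919]
wrist finger 861 [121.26069087 121.3025431  121.54573618 121.54724098 121.59156175
 121.79067917]
60 [[-27, 14, 94], [-27, -5, 94], [-27, -21, 94]]
64 [[-29, 14, 94], [-29, -5, 94], [-29, -21, 93]]
68 [[-31, 14, 95], [-31, -5, 94], [-31, -21, 95]]
72 [[-33, 14, 94], [-33, -5, 92], [-33, -21, 93]]
76 [[-35, 14, 94], [-35, -5, 94], [-35, -21, 95]]
80 [[-38, 14, 94], [-38, -5, 95], [-37, -21, 94]]
84 [[-40, 14, 94], [-40, -5, 95], [-40, -21, 94]]
88 [[-42, 14, 95], [-42, -5, 94], [-42, -21, 94]]
92 [[-44, 14, 93], [-44, -5, 94], [-44, -21, 93]]
96 [[-47, 14, 96], [-46, -5, 93], [-46, -21, 94]]
100 [[-49, 14, 95], [-49, -5, 94], [-49, -21, 94]]
104 [[-51, 15, 93], [-51, -5, 94], [-51, -21, 95]]
108 [[-53, 15, 94], [-53, -5, 94], [-53, -22, 93]]
112 [[-53, -6, 285], [-56, -5, 94], [-56, -21, 94]]
116 [[-58, 15, 94], [-58, -5, 94], [-58, -22, 94]]
120 [[-60, 15, 94], [-60, -5, 96], [-60, -22,
[... 762 characters left out ...]
 [-107, -26, 55]]
184 [[-110, 20, 56], [-110, -4, 57], [-110, -26, 55]]
188 [[-113, 21, 56], [-113, -4, 56], [-113, -26, 56]]
192 [[-120, 22, 44], [-120, -4, 43], [-120, -27, 44]]
196 [[-136, 27, 1], [-125, -4, 36], [-124, -27, 40]]
200 [[-140, 27, 1], [-140, -4, 1], [-140, -31, 1]]
204 [[-143, 27, 2], [-144, -4, 0], [-144, -31, 1]]
208 [[-148, 28, 0], [-148, -4, 1], [-148, -31, 1]]
212 [[-152, 28, 1], [-152, -4, 2], [-152, -31, 2]]
216 [[-156, 28, 1], [-156, -4, 2], [-156, -31, 1]]
220 [[-160, 28, 2], [-160, -4, 1], [-160, -31, 1]]
224 [[-87, 4, 199], [-115, -5, 127], [-86, -14, 200]]
228 [[-87, 4, 202], [-115, -5, 132], [-87, -14, 201]]
232 [[-86, 3, 205], [-115, -5, 138], [-87, -13, 205]]
```

Call:
move_arm(increments="0 0 -12 0 0 0 255;0 0 -12 0 0 0 255;0 0 -8 0 0 0 255;0 0 -3 0 0 0 255;4.8 -1.3 0 0 0 0 255;4.8 -1.3 0 0 0 0 255;4.8 -1.3 0 0 0 0 255;4.8 -1.3 0 0 0 0 255")

```text
time: 7.03
position: [0.5207, -0.1094, 0.0651]
tool_rot: [3.112, -0.427, 0.002]
ft_force: [-0.7, 0.1, 0.3]
grip_width: 0.007
grip_force: 0.0
```

```bash
cat >> h.py <<'E'
def S(c): return np.concatenate([c[...,:2]@np.array([ex,ey]).T-home,c[...,2:]],-1)*1000
def look(full=True):
    s=ctrl.get_state();t=np.array(s["position"]);ts=S(t);print("t",s["time"],"tcp sh",ts.round(1),"F",np.round(s["ft_force"],1))
    p=ctrl.get_image("wrist");c=S(cloud(p))
    m=(abs(c[...,0]-ts[0]-10)<4)&(abs(c[...,1]-ts[1])<18)&(c[...,2]>60)&(c[...,2]<ts[2]+60);print("tip z",np.sort(c[m][:,2])[:4].round(1), "front x",np.median(c[m][:,0]).round(1))
    m=(abs(c[...,2]-94)<3)&(abs(c[...,0])<110)&(abs(c[...,1])<60)
    q=c[m];b=[np.percentile(q[abs(q[:,1]-y)<5][:,0],99.5).round(1) for y in (-35,-20,0,20,30)]
    l=[np.percentile(q[abs(q[:,0]-x)<6][:,1],[.5,99.5]).round(1).tolist() for x in (-40,-20,0,20,40)];print("back edge at y",b,"sides at x",l)
    return p,c
E
python3 -c "
from h import *
p,c=look()
p=ctrl.get_image('scene');c=S(cloud(p));ts=S(np.array(ctrl.get_state()['position']))
m=(abs(c[...,0]-ts[0])<15)&(abs(c[...,1]-ts[1])<20)&(c[...,2]>60)&(c[...,2]<170);print(np.sort(c[m][:,2])[:8])"
```

```text
t 7.0333 tcp sh [-103.6   -4.3   65.1] F [-0.7  0.1  0.3]
tip z [86.6 86.6 86.7 86.7] front x -92.8Traceback (most recent call last):
  File "<string>", line 3, in <module>
    p,c=look()
        ~~~~^^
  File "h.py", line 24, in look
    l=[np.percentile(q[abs(q[:,0]-x)<6][:,1],[.5,99.5]).round(1).tolist() for x in (-40,-20,0,20,40)];print("back edge at y",b,"sides at x",l)
       ~~~~~~~~~~~~~^^^^^^^^^^^^^^^^^^^^^^^^^^^^^^^^^^^
    return _quantile_unchecked(
        a, q, axis, out, overwrite_input, method, keepdims, weights)
    return _ureduce(a,
                    func=_quantile_ureduce_func,
    ...<5 lines>...
                    overwrite_input=overwrite_input,
                    method=method)
    r = func(a, **kwargs)
    result = _quantile(arr,
                       quantiles=q,
    ...<2 lines>...
                       out=out,
                       weights=wgt)
    slices_having_nans = np.isnan(arr[-1, ...])
                                  ~~~^^^^^^^^^
IndexError: index -1 is out of bounds for axis 0 with size 0
```

Call:
move_arm(increments="0 0 -2.5 0 0 0 255;2.9 -0.8 0 0 0 0 255;2.9 -0.8 0 0 0 0 255;2.9 -0.8 0 0 0 0 255;2.9 -0.8 0 0 0 0 255;2.9 -0.8 0 0 0 0 255;2.9 -0.8 0 0 0 0 255;0 0 0 0 0 0 255")

```text
time: 7.75
position: [0.5376, -0.1141, 0.0622]
tool_rot: [-3.112, 0.427, -0.001]
ft_force: [0.3, 0.1, -0.2]
grip_width: 0.007
grip_force: 0.0
```

```bash
sed -i 's/for x in (-40,-20,0,20,40)\]/for x in (-40,-20,0,20,40) if (abs(q[:,0]-x)<6).any()]/' h.py; python3 -c "
from h import *
look()"
```

```text
t 7.75 tcp sh [-86.1  -4.3  62.2] F [ 0.3  0.1 -0.2]
tip z [86.9 87.2 87.4 87.4] front x -75.2
back edge at y [np.float64(32.6), np.float64(32.5), np.float64(32.4), np.float64(32.5), np.float64(32.2)] sides at x [[-44.2, 46.6], [-44.2, 47.2], [-59.6, 49.4], [-57.2, 38.8]]
```

```bash
cat >> h.py <<'E'
def front():
    for n in ("scene","wrist"):
        c=S(cloud(ctrl.get_image(n)))
        for y in (-33,25):
            m=(abs(c[...,1]-y)<7)&(c[...,2]>89)&(c[...,2]<98)&(c[...,0]>-110)&(c[...,0]<100)
            q=c[m][:,0];print(n,y,len(q),np.sort(q)[[3,-4]].round(1) if len(q)>8 else q)
E
python3 -c "
from h import *
front()"
```

```text
scene -33 4 [-71.7425408  -72.72554107 -77.17057449 -76.72473463]
scene 25 33 [-76.2  64.1]
wrist -33 5315 [-72.7  33.2]
wrist 25 4948 [-73.   33.3]
```

Call:
move_arm(increments="1.9 -0.5 0 0 0 0 255;1.9 -0.5 0 0 0 0 255;1.9 -0.5 0 0 0 0 255;1.9 -0.5 0 0 0 0 255;1.4 -0.4 0 0 0 0 255;1 -0.3 0 0 0 0 255;1 -0.3 0 0 0 0 255;0 0 0 0 0 0 255")

```text
time: 8.57
position: [0.5481, -0.117, 0.0621]
tool_rot: [-3.112, 0.426, -0.0]
ft_force: [0.2, 0.2, 0.5]
grip_width: 0.002
grip_force: 0.0
```

Call:
move_arm(increments="1 -0.3 0 0 0 0 255;1 -0.3 0 0 0 0 255;1 -0.3 0 0 0 0 255;0.5 -0.1 0 0 0 0 255;0.5 -0.1 0 0 0 0 255;0 0 0 0 0 0 255;0 0 0 0 0 0 255;0 0 0 0 0 0 255")

```text
time: 9.23
position: [0.5495, -0.1174, 0.062]
tool_rot: [3.112, -0.426, -0.008]
ft_force: [-6.8, 2.3, 6.6]
grip_width: 0.004
grip_force: 3.8
```

```bash
python3 -c "
from h import *
look();front()"
```

```text
t 9.2333 tcp sh [-73.7  -4.3  62. ] F [-6.8  2.3  6.6]
tip z [88.5 88.6 88.7 88.7] front x -62.5
back edge at y [np.float64(45.0), np.float64(44.9), np.float64(44.9), np.float64(44.7), np.float64(44.6)] sides at x [[-44.3, 38.7], [-44.1, 38.5], [-59.6, 49.6], [-57.6, 39.2], [-44.1, 47.3]]
scene -33 7 [-56.11021064 -57.41770086 -59.67416336 -59.9948516  -63.39839587
 -64.75205037 -65.86872858]
scene 25 29 [-60.7 -28.5]
wrist -33 5388 [-60.4  45.8]
wrist 25 4986 [-60.4  46.3]
```

Call:
move_arm(increments="-9.6 2.7 0 0 0 0 255;-9.6 2.7 0 0 0 0 255;-9.6 2.7 10 0 0 0 255;0 0 38 0 0 0 255;0 0 38 0 0 0 255;0 0 38 0 0 0 255;0 0 38 0 0 0 255;0 0 20 0 0 0 255")

```text
time: 10.05
position: [0.5246, -0.1098, 0.249]
tool_rot: [3.11, -0.426, 0.011]
ft_force: [0.2, -0.5, -0.2]
grip_width: 0.008
grip_force: 0.0
```

```bash
python3 -c "
from h import *
s=ctrl.get_state();print(S(np.array(s['position'])))
p=ctrl.get_image('wrist');c=S(cloud(p))
cv2.imwrite('pics/h.png',cv2.resize(p['frame'],(800,600))[:,:,::-1])
m=(c[...,2]>110)&(c[...,2]<185)&(abs(c[...,0])<20)&(c[...,1]<-90)&(c[...,1]>-200);q=c[m];print('lever',len(q),q.mean(0),q.min(0),q.max(0))
for r in ctrl.find_in('lever_grip',p)[:1]: print(S(np.array(r['centre'])))
front()"
```

```text
[-99.80222583  -3.67437897 248.95398265]
lever 1090 [   0.88026701 -128.12169717  154.00386172] [  -9.99868642 -139.4721286   110.36519754] [  12.79598423 -122.68350085  171.48242263]
[-3.440000e-02 -1.198532e+02  1.480000e+02]
scene -33 116 [-60.7  58.9]
scene 25 114 [-62.4  63. ]
wrist -33 1486 [-60.4  74.6]
wrist 25 1466 [-60.5  75.7]
```

View pics/h.png

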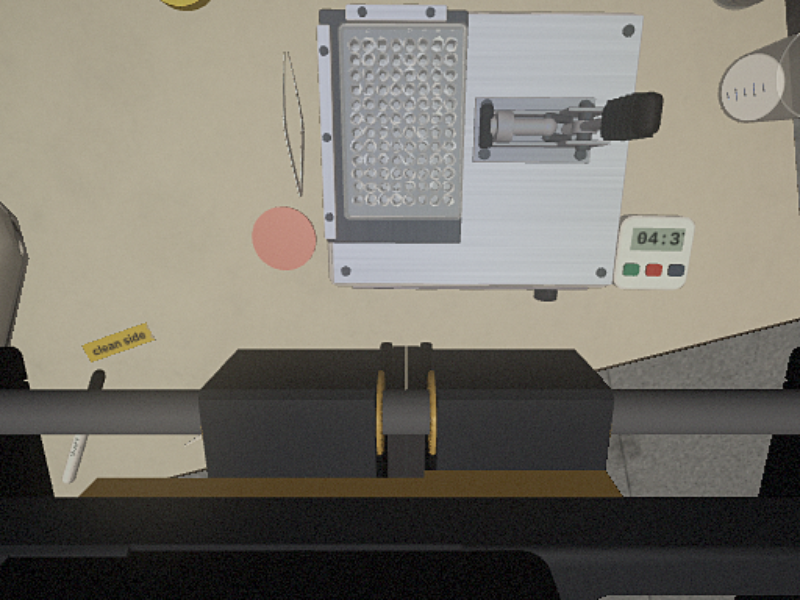

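Call:
move_arm(increments="18.9 -26.3 0 0 0 0 255;18.9 -26.3 0 0 0 0 255;18.9 -26.3 0 0 0 0 255;18.9 -26.3 0 0 0 0 255;0 0 -30 0 0 0 255;0 0 -36 0 0 0 255;0 0 -36 0 0 0 255;0 0 -20 0 0 0 255")

```text
time: 10.92
position: [0.5948, -0.214, 0.1151]
tool_rot: [-3.11, 0.425, 0.014]
ft_force: [-0.9, 0.5, -1.3]
grip_width: 0.007
grip_force: 0.0
```

```bash
cat >> h.py <<'E'
def lev():
    s=ctrl.get_state();print("t",s["time"],"tcp sh",S(np.array(s["position"])).round(1),"F sh",(np.array([ex,ey])@s["ft_force"][:2]).round(1),np.round(s["ft_force"][2],1))
    p=ctrl.get_image("side");c=S(cloud(p));
    m=(abs(c[...,0])<14)&(c[...,1]<-100)&(c[...,1]>-225)&(c[...,2]>80)&(c[...,2]<180);q=c[m];print("side: pts",len(q),np.percentile(q,[3,50,97],axis=0).round(1).tolist())
E
python3 -c "
from h import *
lev()"
```

```text
t 10.9167 tcp sh [ -4.1 -85.1 115.1] F sh [-1.   0.2] -1.3
side: pts 206 [[-12.8, -141.0, 82.3], [-1.7, -135.4, 131.3], [9.5, -106.4, 166.7]]
```

Call:
move_arm(increments="3.9 -1.1 12 0 0 0 255;-3.6 -13 0 0 0 0 255;-3.6 -13 0 0 0 0 255;-2.2 -7.7 -0.7 0 0 0 255;-2.2 -7.7 -0.7 0 0 0 255;-2.2 -7.7 -0.7 0 0 0 255;-1.5 -5.3 -2.3 0 0 0 255;-1.5 -5.3 -2.3 0 0 0 255")

```text
time: 11.63
position: [0.5855, -0.2768, 0.1275]
tool_rot: [3.112, -0.427, 0.0]
ft_force: [0.7, 0.4, 0.8]
grip_width: 0.004
grip_force: 0.4
```

```bash
python3 -c "
from h import *
lev()"
```

```text
t 11.6333 tcp sh [   3.8 -148.1  127.5] F sh [0.6 0.6] 0.8
side: pts 225 [[-11.6, -172.5, 81.5], [0.1, -157.0, 143.9], [12.1, -118.5, 177.8]]
```

Call:
move_arm(increments="-1.9 -3.1 -4.4 0 0 0 255;-1.9 -3.1 -4.4 0 0 0 255;-1.9 -3.1 -4.4 0 0 0 255;-0.8 -3 -3.5 0 0 0 255;-0.8 -3 -3.5 0 0 0 255;-0.8 -3 -3.5 0 0 0 255;-0.8 -3 -3.5 0 0 0 255;0 0 0 0 0 0 255")

```text
time: 12.35
position: [0.5765, -0.2968, 0.0999]
tool_rot: [-3.111, 0.427, 0.002]
ft_force: [-1.4, 2.9, 5.9]
grip_width: 0.003
grip_force: 2.6
```

```bash
python3 -c "
from h import *
lev()"
```

```text
t 12.35 tcp sh [   0.5 -169.8   99.9] F sh [-2.2  2.4] 5.9
side: pts 130 [[-12.6, -200.2, 87.0], [-1.8, -180.1, 128.1], [9.1, -140.8, 150.4]]
```

Call:
move_arm(increments="-0.5 -1.9 -3.7 0 0 0 255;-0.5 -1.9 -3.7 0 0 0 255;-0.5 -1.9 -3.7 0 0 0 255;-0.2 -0.8 -3 0 0 0 255;-0.2 -0.8 -3 0 0 0 255;-0.2 -0.8 -2.5 0 0 0 255;0 0 -1 0 0 0 255;0 0 0 0 0 0 255")

```text
time: 13.07
position: [0.5745, -0.3054, 0.0789]
tool_rot: [-3.112, 0.427, 0.001]
ft_force: [0.2, 0.1, -0.2]
grip_width: 0.005
grip_force: 0.0
```

```bash
python3 -c "
from h import *
lev()"
```

```text
t 13.0667 tcp sh [   0.9 -178.5   78.9] F sh [0.2 0.1] -0.2
side: pts 150 [[-12.9, -209.6, 87.1], [-1.6, -188.5, 98.6], [9.4, -138.1, 126.0]]
```

Call:
move_arm(increments="0 0 10 0 0 0 255;0 0 25 0 0 0 255;0 0 38 0 0 0 255;0 0 38 0 0 0 255;-20 25 38 0 0 0 255;-25 28 15 0 0 0 255;-25 28 0 0 0 0 255;-25 28 0 0 0 0 255")

```text
time: 13.78
position: [0.4834, -0.199, 0.2398]
tool_rot: [3.111, -0.425, 0.006]
ft_force: [-1.2, -0.5, 0.5]
grip_width: 0.004
grip_force: 0.0
```

```bash
python3 -c "
from h import *
p=ctrl.get_image('wrist');lev();cv2.imwrite('pics/i.png',cv2.resize(p['frame'],(800,600))[:,:,::-1])"
```

```text
t 13.8333 tcp sh [-122.4  -95.2  238.5] F sh [-5.4  4. ] -1.6
side: pts 155 [[-12.9, -209.9, 84.1], [-1.7, -168.5, 92.6], [9.4, -109.8, 96.7]]
```

View pics/i.png

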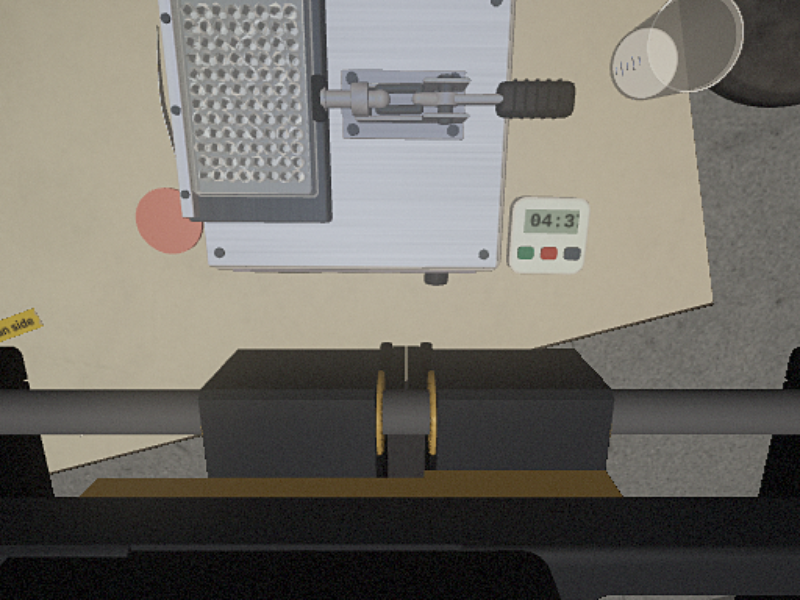

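The lever lies level with its pad pressed on the plate at (318,97). The plate is against the rail and square to it, and nothing around the shaker has moved. I'll check numerically that the plate is still home, then hand in.

```bash
python3 -c "
from h import *
p=ctrl.get_image('scene');c=S(cloud(p))
for y in (-25,0,30):
    m=(abs(c[...,1]-y)<7)&(c[...,2]>89)&(c[...,2]<98)&(c[...,0]>-110)&(c[...,0]<100);q=np.sort(c[m][:,0]);print(y,q[:5].round(1))
w=ctrl.get_image('wrist');c=S(cloud(w))
for y in (-25,0,30):
    m=(abs(c[...,1]-y)<7)&(c[...,2]>91)&(c[...,2]<98)&(c[...,0]>-110);q=np.sort(c[m][:,0]);print(y,q[3:6].round(1))
"
```

```text
-25 [-65.5 -64.4 -64.3 -64.2 -63.8]
0 [-66.2 -63.9 -63.5 -63.2 -63. ]
30 [-66.2 -63.  -63.  -62.5 -62.4]
-25 [-60.2 -60.2 -60.2]
0 [-60.3 -60.3 -60.3]
30 [-58.3 -58.3 -58.3]
```

```bash
python3 -c "
from bench import ctrl
print(ctrl.close_job())"
```

```text
the job is handed in; nothing more can be done
None
```

The plate is home against the end stop and square on the side rail, the clamp lever snapped past its dead point and stays locked, and the job is handed in at about 14 s. My first approach passed over the plate without moving it, because the real fingertips sit about 20 mm above the reported TCP.

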